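# Release the child-safe reagent box with a dowel

### The job

The small wooden box that holds the water-test reagents is shut by a hidden spring catch. Behind one of the three round holes in its front is the catch, behind the other two only stiff rubber backings: feel gently with the rod of the wooden dowel for the hole that gives, without forcing a hole that does not, and push the catch in until the lid springs up. Then swing the lid all the way over so that it stays open by itself, leave the dowel lying on the worktop clear of the box, and do not disturb the bottle, the jar and the tape roll beside the box.

Things in the scene. Friction and masses are not known exactly. Their poses are not given: they have to be found in the camera images.
- box: Pale wooden box fixed to the worktop, 115 mm deep (x) by 240 mm wide (y), 95 mm high with its 10 mm lid; origin at the centre of its underside, z up, x from the front (which faces the robot) to the back. The front wall is 10 mm thick. Nothing marks which hole has the catch; it changes from run to run.
- hole0 (a point): Middle of the outer mouth of the left hole (seen from the robot) in the front face: 18 mm round, level, running straight back along the box's x, 55 mm above the worktop; y = +70 mm in the box frame. In every hole a flat face stands 30 mm behind the front face: either the catch or a blank
- hole1 (a point): Mouth of the middle hole, likewise; y = 0 in the box frame
- hole2 (a point): Mouth of the right hole, likewise; y = -70 mm in the box frame
- catch (a joint): How far the spring catch is pushed back (m): 0 at rest, stop at 0.022. It gives at about 3 N and needs about 9 N in all when 0.015 in (rod tip 45 mm behind the front face); it lets the lid go at about 0.010 and springs back when let go
- blank_a (a joint): How far the rubber backing of one blank hole is pushed in (m); stiff, 4 N per mm, springs back. Not more than 0.008 (about 32 N) may be pressed
- blank_b (a joint): The same for the other blank hole
- lid (a joint): Lid angle (rad): 0 shut (up to 0.02 of play while the catch holds), opening upward about the hinge along the top of the box's back; stop at 1.95. Once let go, a spring pin lifts it to about 0.5; from there it moves freely but damped (0.08 N m s) against its weight of 0.3 kg, falls back if left short of upright (1.57) and sinks slowly to its stop if left beyond
- lid_edge (a point): Middle of the lid's front edge, at mid-thickness, 127 mm from the hinge; overhangs the box front by 12 mm when shut. On the lid's underside a 200 mm wide steel strip stands out 14 mm, from 87 to 103 mm off the hinge
- lid_hinge (a point): Middle of the lid's hinge line, 85 mm above the worktop; the lid turns about the box's y axis through it. Behind the box a window curtain hangs down to about 0.28 m above the worktop, roughly from x = 0.72 m on: keep the hand and wrist clear of it
- dowel: Loose wooden dowel, 150 mm long, lying on the worktop (which has a shallow 5 mm hollow there): square grip 70 x 24 x 24 mm, then a round rod 12 mm thick and 80 mm long. Origin at the middle of the grip's underside, x along the rod towards its tip; the axis is 12 mm above the origin. About 60 g
- dowel_tip (a point): End of the dowel's rod, on its axis, 115 mm from the middle of the grip
- bystander_bottle: White screw-cap sample bottle, 60 mm wide, 114 mm high, standing loose to the right of the box; origin under its centre
- bystander_jar: Spice jar, 45 mm wide, 108 mm high, standing loose to the left of the box; origin under its centre
- bystander_tape: Roll of masking tape, 79 mm wide, 19 mm high, lying loose to the left of the box; origin under its centre

How it is judged:
On the way:
1. the catch is pushed back by the dowel's rod through its hole (value of joint catch above 0.009 m and x of dowel_tip in the frame of box between -0.0375 and 0 m), for 0.1 s.
At the end, for the whole second after the job is handed in: The lid stands open beyond upright (more than 1.6 rad) by itself; the dowel lies at rest on the worktop (its underside less than 20 mm up, its tip less than 30 mm up), its tip outside the box; nothing is held (value of joint lid above 1.6 rad and height (world z) of dowel between -0.01 and 0.02 m and height (world z) of dowel_tip between 0 and 0.03 m and linear speed of dowel below 0.03 m/s and not (x of dowel_tip in the frame of box between -0.0585 and 0.0585 m and y of dowel_tip in the frame of box between -0.121 and 0.121 m)); the robot touches nothing.
It fails at once if a blank hole is forced (its backing pressed more than 8 mm) (value of joint any of blank_a, blank_b above 0.008 m).
It fails at once if a bystander (bottle, jar, tape roll) is moved more than 30 mm or knocked over (distance of any of bystander_bottle, bystander_jar, bystander_tape from where it was at the start of the episode above 0.03 m or angle between any of bystander_bottle, bystander_jar's own z axis and vertical above 0.6 rad).
It also fails if it takes over 72 s, if anything falls off the work surface, if the arm or the gripper's body presses on something with over 40 N, if the wrist force passes 120 N, or if a joint passes its speed limit or range.

### The arm

A 6-joint arm with a two-finger parallel gripper is mounted at the origin on a cart in front of the work surface, level with it; the furniture and walls round the work are solid. World frame = base frame: x ahead of the robot, y to its left, z up, the work surface at z = 0. Lengths are in m, angles in rad, forces in N, time in s.
With the tool pointing down it reaches from about 0.3 to 0.85 m from the base axis. Payload 4.2 kg.
Tool frame: the origin (TCP) lies at the very end of the fingers, on their centre line; the grasp point (between the pads) lies 19 mm behind it; z points along the fingers, y is the line along which they close (so a half turn about z gives the same grasp; the last joint's range is limited). The gripper opens to 91 mm and grips with 3 to 60 N. Pads are 32 mm wide; open, the fingers measure 118 mm over their backs; the gripper's body (76 mm by 178 mm) begins 60 mm behind the grasp point.
Start: joints at [1.232, 0.32, 1.565, -0, 1.257, -0.02], TCP at [0.18, 0.546, 0.214] pointing down, gripper open.
Joint ranges: [-3.11, 3.11], [-0.84, 2.01], [0.21, 2.61], [-1.34, 4.49], [0.05, 2.63], [-2.56, 2.56]. Speed limits (rad/s): [2.57, 2.57, 3.14, 3.14, 3.14, 3.14].

### API

Orientations are given as a 3x3 rotation matrix whose columns are the frame's x, y, z axes.
In Python, from plant import movep, move_straight, goto_joints, gripper_open, clamp, sleep, solve_ik, get_obs, camera, MotionError, sign_off gives the robot as it stands. Calls block until the motion is done:
- movep(position, orientation): joint-space move of the TCP to a pose.
- move_straight(position, frame=None, speed=0.15): straight line of the TCP; frame=None keeps the orientation; speed is the mean speed in m/s.
- goto_joints(angles): joint-space move.
- gripper_open() and clamp(): open the fingers fully, or close them until they stop; the grip force is fixed at half the most.
- sleep(seconds).
- solve_ik(position, orientation): joint angles nearest the present ones, or None.
- get_obs(): the state.
- camera(name): name is "side" or "top"; returns a dict with "image" (400x640x3 uint8, red, green, blue), "z_map" (400x640 float32, m along the optical axis (not along the pixel's ray), 0 where there is no reading), "mtx" (3x3 intrinsics, pixels), "R" (3x3) and "t" (3): a world point X has camera coordinates R X + t. Camera axes: x right, y down, z forward; pixel columns grow to the right and rows downward; lengths in m; the calibration is good to about 2 mm. A picture is of the moment at which its call begins.
A pose or a line that the arm cannot do raises MotionError and nothing moves.
- sign_off(): hands the job in; it is judged then, once.
The state is a dict: "time": time; "joints": joint angles; "qvel": joint speeds; "joint_torque": joint torques, N m; "tool_pos": TCP position; "orientation": TCP orientation; "force": force on the tool from outside, world axes, zero at the start; "torque": the same for the moment, N m; "gripper_width": finger opening in m; "grasp_force": force on a finger pad.
Only numpy, scipy, OpenCV 4.12 (cv2) and the standard library are available. Lean on these libraries where they do the work, as an engineer would, in place of code of your own. Each camera call takes 0.05 s, during which the arm holds its last target. There are 200 camera calls.

## Working session

There is one attempt and no reset: what is moved stays moved. The work goes in short steps, each a Python script; the robot and the scene stay as the last script left them, time stands still between calls to the robot, and variables do not carry over. Pictures are saved under pics/ and viewed, at most 10 in all, crops included, and the job is handed in when it is done.

```bash
mkdir -p pics; ls
python3 - <<'E'
from plant import *
import cv2,numpy as np
for n in("side","top"):
    c=camera(n); cv2.imwrite(f"pics/{n}0.png",c["image"][:,:,::-1]); np.savez(f"{n}0.npz",**c)
    print(n,c["mtx"].tolist(),(-c["R"].T@c["t"]).round(3),c["R"].round(2).tolist())
o=get_obs();print(o)
E
```

```text
pics
side [[377.33366746198925, 0.0, 318.98215822139315], [0.0, 377.33366746198925, 191.52641835753712], [0.0, 0.0, 1.0]] [ 0.54  -0.665  0.641] [[1.0, -0.01, 0.02], [0.0, -0.68, -0.73], [0.02, 0.73, -0.68]]
top [[512.7248911176418, 0.0, 327.43059430460517], [0.0, 512.7248911176418, 199.52435990160367], [0.0, 0.0, 1.0]] [ 0.484 -0.03   1.156] [[0.03, -1.0, 0.01], [-1.0, -0.03, -0.06], [0.06, -0.01, -1.0]]
{'time': 0.1, 'joints': array([ 1.23201245e+00,  3.20208393e-01,  1.56556238e+00,  5.52449943e-07,
        1.25737218e+00, -2.00058605e-02]), 'qvel': array([ 9.37224735e-04, -3.20367784e-03, -1.70279704e-03, -1.02847156e-03,
        3.24186126e-06, -2.00806464e-03]), 'joint_torque': array([-5.73677644e-04, -4.13326263e+01, -2.32508093e+01,  7.28580658e-02,
        4.21929534e-02, -4.65979315e-05]), 'tool_pos': array([0.18006169, 0.54560658, 0.21321351]), 'orientation': array([[-9.49619041e-01,  3.13406142e-01, -5.15721221e-04],
       [ 3.13406565e-01,  9.49617917e-01, -1.46200079e-03],
       [ 3.15380823e-05, -1.54997421e-03, -9.99998798e-01]]), 'force': array([ 0.21948632,  0.11348787, -0.95325278]), 'torque': array([ 0.038232  , -0.0144415 , -0.00079932]), 'grasp_force': 0.0, 'gripper_width': 0.09090029755282945}
```

View pics/side0.png

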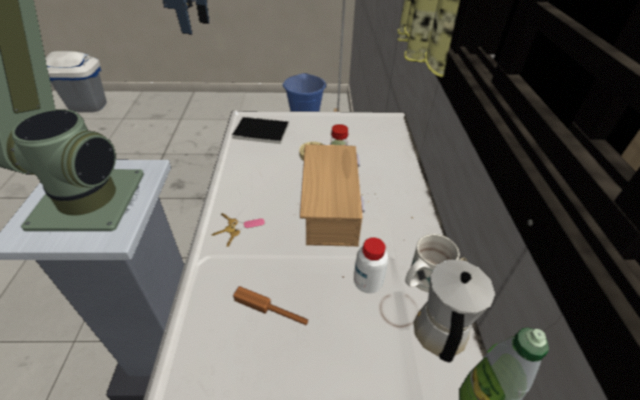

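View pics/top0.png

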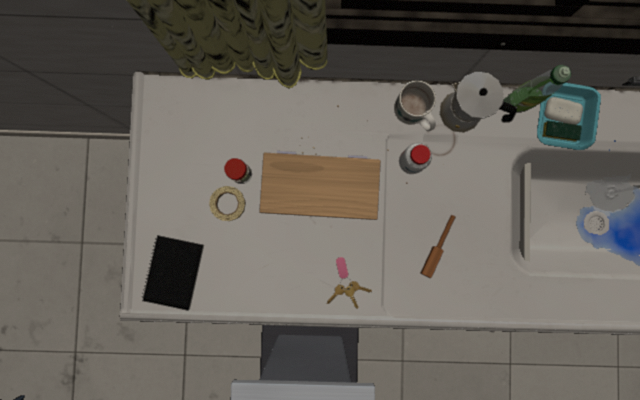

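The side view shows the box with the bottle in front of it on the right, and the dowel at about (235-307, 290-322). In the top view the lid corners are about (262,153), (380,157), (378,219), (260,211), and the dowel's grip end is at (427,276) with its tip at (453,217).

```bash
cat > h.py <<'E'
import numpy as np,cv2
def cloud(c):
    v,u=np.mgrid[0:400,0:640]; z=c["z_map"]; K=c["mtx"]
    P=np.stack([(u-K[0,2])/K[0,0]*z,(v-K[1,2])/K[1,1]*z,z],-1)
    return (P-c["t"])@c["R"]
def px(c,u,v,z):
    d=c["R"].T@np.linalg.solve(c["mtx"],[u,v,1.]); o=-c["R"].T@c["t"]
    return o+d*(z-o[2])/d[2]
def proj(c,X):
    p=c["mtx"]@(c["R"]@np.asarray(X)+c["t"]); return p[:2]/p[2]
E
python3 - <<'E'
from h import *
c=dict(np.load("top0.npz")); P=cloud(c); im=c["image"].astype(int)
s=np.s_[140:230,250:392]
Q=P[s].reshape(-1,3); m=(Q[:,2]>.08)&(Q[:,2]<.11); L=Q[m]
print("lid z",np.median(L[:,2]),cv2.minAreaRect(L[:,:2].astype(np.float32)),)
r=cv2.minAreaRect(L[:,:2].astype(np.float32));print(cv2.boxPoints(r))
print("corners px",[px(c,u,v,.095).round(4)[:2] for u,v in((262,153),(380,157),(378.5,219),(260.5,211.5))])
# dowel
y0,x0=205,410; I=im[y0:290,x0:470]; m=(I[...,0]-I[...,2]>35)
v,u=np.nonzero(m); W=np.array([px(c,a+x0,b+y0,.012) for a,b in zip(u,v)])[:,:2]
mu=W.mean(0); d=np.linalg.svd(W-mu,full_matrices=False)[2][0]; d*=np.sign(d[0]); t=(W-mu)@d; n=(W-mu)@[-d[1],d[0]]
print("dowel",len(W),mu,d,np.degrees(np.arctan2(d[1],d[0])),t.min(),t.max(),"ends",mu+d*t.min(),mu+d*t.max())
for a in np.arange(t.min(),t.max(),.012):
    k=(t>=a)&(t<a+.012); print(round(a,3),n[k].min().round(4),n[k].max().round(4))
for nm,sl in(("bottle",np.s_[140:180,400:436]),("jar",np.s_[155:185,222:252]),("tape",np.s_[184:224,205:248])):
    Q=P[sl].reshape(-1,3);h=Q[Q[:,2]>(.1 if nm!="tape" else .012)];print(nm,h.min(0),h.max(0))
print("dowel z",[P[v,u].round(4) for u,v in((430,266),(434,256),(449,225))], "table",P[250,400],P[240,460],P[270,450])
cur=P[:100,130:340].reshape(-1,3);cur=cur[cur[:,2]>.2];print("curtain",cur.min(0),cur.max(0))
a=cv2.resize(c["image"][200:290,400:480],None,fx=6,fy=6,interpolation=cv2.INTER_CUBIC)
b=cv2.resize(c["image"][140:230,250:390],None,fx=6,fy=6,interpolation=2)[:,:,:]
cv2.imwrite("pics/dow.png",a[:,:,::-1])
E
```

```text
lid z 0.09449612350779035 ((0.5850363969802856, -0.025531023740768433), (0.2464023381471634, 0.13360202312469482), 88.2492904663086)
[[ 0.51450264 -0.14663386]
 [ 0.6480423  -0.15071552]
 [ 0.65557015  0.09557182]
 [ 0.5220305   0.09965347]]
corners px [array([0.6461, 0.0969]), array([ 0.6454, -0.1493]), array([ 0.5159, -0.1491]), array([0.5242, 0.0955])]
dowel 464 [ 0.44744484 -0.28835997] [ 0.9177398  -0.39718216] -23.402139387936202 -0.05550469982337174 0.09147571808797743 ends [ 0.39650597 -0.2663145 ] [ 0.53139575 -0.3246925 ]
-0.056 -0.0114 0.0116
-0.044 -0.0118 0.0119
-0.032 -0.0115 0.0117
-0.02 -0.0119 0.0113
-0.008 -0.0123 0.0116
0.004 -0.0116 0.0112
0.016 -0.0034 0.0048
0.028 -0.0036 0.0044
0.04 -0.0034 0.004
0.052 -0.0038 0.0043
0.064 -0.0042 0.0039
0.076 -0.0044 0.0035
0.088 -0.0039 0.002
bottle [ 0.48440529 -0.25148513  0.10057209] [ 0.67401273 -0.03019847  1.15609631]
jar [ 0.48440529 -0.03019847  0.10030527] [0.63292328 0.1733293  1.15609631]
tape [ 0.48440529 -0.03019847  0.01201316] [0.58191462 0.22005256 1.15609631]
dowel z [array([ 0.4175, -0.2746,  0.0153]), array([ 0.4398, -0.2834,  0.0144]), array([ 0.5096, -0.3163,  0.0126])] table [ 0.45020944 -0.21101276 -0.00841367] [ 4.76804408e-01 -3.44934187e-01 -4.34589404e-04] [ 0.40879175 -0.32372016 -0.00238317]
curtain [ 0.48440529 -0.05430065  0.20001799] [0.87198534 0.34109391 1.15609631]
```

View pics/dow.png

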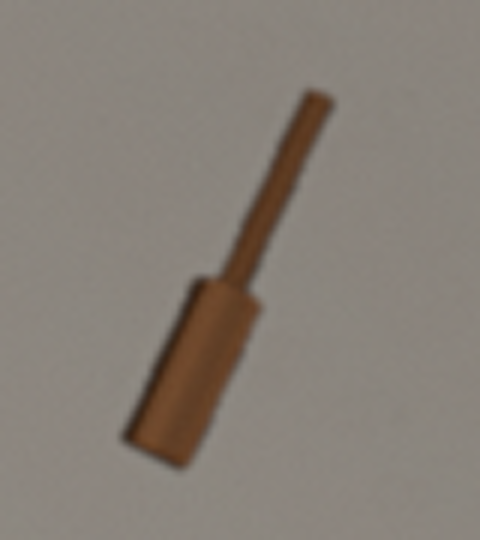

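The crop shows the dowel's grip end at about (155,452)/6 and its tip at (320,95)/6, which agrees with the fit. I'll refine the lid edges next.

Run:
```python
from h import *
c=dict(np.load("top0.npz")); im=c["image"].astype(int)
y0,x0=135,245; I=im[y0:240,x0:395]; m=((I[...,0]-I[...,2])>35).astype(np.uint8)
n,l,s,_=cv2.connectedComponentsWithStats(m); k=1+s[1:,4].argmax(); m=(l==k)
v,u=np.nonzero(m)
E=[]
def edge(pts):
    W=np.array([px(c,a,b,.095)[:2] for a,b in pts]).astype(np.float32)
    return cv2.fitLine(W,cv2.DIST_HUBER,0,.001,.001).ravel()
cols=range(20+0,130); 
F=edge([(a+x0,y0+np.nonzero(m[:,a])[0].max()+.5) for a in range(25,125)])
B=edge([(a+x0,y0+np.nonzero(m[:,a])[0].min()-.5) for a in range(25,125)])
R=edge([(x0+np.nonzero(m[b])[0].max()+.5,b+y0) for b in range(27,72)])
L=edge([(x0+np.nonzero(m[b])[0].min()-.5,b+y0) for b in range(27,72)])
for q,nm in((F,"F"),(B,"B"),(R,"R"),(L,"L")): print(nm,q,np.degrees(np.arctan2(q[1],q[0])))
def X(p,q): 
    t=np.linalg.solve(np.c_[p[:2],-q[:2]],q[2:]-p[2:]); return p[2:]+t[0]*p[:2]
C=[X(F,L),X(F,R),X(B,R),X(B,L)];print(np.array(C));
print([np.linalg.norm(C[i]-C[(i+1)%4]) for i in range(4)])
# stencil: side camera crop
sd=dict(np.load("side0.npz"))
cv2.imwrite("pics/sidebox.png",cv2.resize(sd["image"][110:260,270:400],None,fx=4,fy=4,interpolation=2)[:,:,::-1])
for z,p in ((.095,C[0]),(.095,C[1]),(.095,C[2]),(.095,C[3])): print(proj(sd,[*p,z]))
```

```text
F [ 0.03208773  0.9994851   0.5194535  -0.02672283] 88.16119
B [ 0.02956074  0.999563    0.6445743  -0.02232922] 88.306046
R [ 0.9995548  -0.02983658  0.5904019  -0.14758368] -1.7097634
L [ 0.9993647  -0.03564076  0.5942441   0.0960179 ] -2.0424979
[[ 0.52347505  0.09854177]
 [ 0.515645   -0.14535218]
 [ 0.6408255  -0.1490888 ]
 [ 0.6480175   0.09410016]]
[np.float32(0.24401961), np.float32(0.12523624), np.float32(0.24329528), np.float32(0.12462165)]
[303.45458152 143.90388979]
[297.63290583 215.61294481]
[360.4375596 217.1051352]
[353.93993989 145.29006739]
```

View pics/sidebox.png

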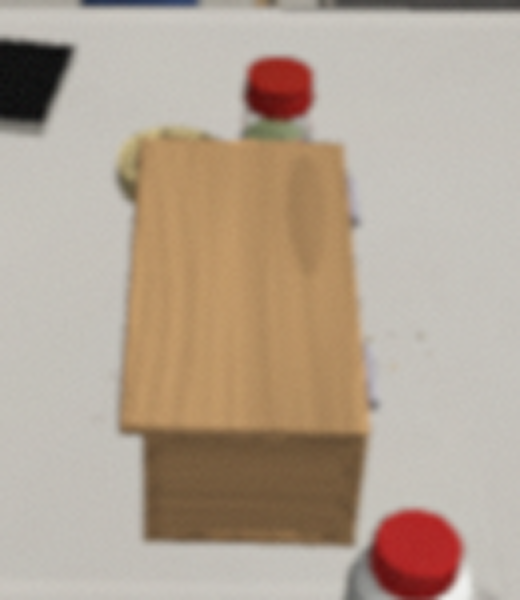

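Side-view lid corners at about (305,144), (300,217), (362,218), (356,146) agree with the top-view fit to 2-3 mm. That puts the box origin near (0.589,-0.026), yaw -1.8°. Now I grasp the dowel.

```bash
cat >> h.py <<'E'
BO=np.array([.5892,-.0259]); YAW=np.radians(-1.85)
ex=np.array([np.cos(YAW),np.sin(YAW)]); ey=np.array([-ex[1],ex[0]])
def down(a): return np.array([[np.cos(a),np.sin(a),0],[np.sin(a),-np.cos(a),0],[0,0,-1.]])
def bx(x,y,z): return np.array([*(BO+x*ex+y*ey),z])
E
python3 - <<'E'
from plant import *
from h import *
R=down(np.radians(-23.4)); g=np.array([.427,-.2796,0])
movep(g+[0,0,.10],R); move_straight(g+[0,0,.003],speed=.1); print(get_obs()["force"],get_obs()["tool_pos"])
clamp(); o=get_obs(); print(o["gripper_width"],o["grasp_force"])
move_straight(g+[0,0,.15],speed=.15)
movep(bx(-.0575-.16,0,.12),down(YAW)); move_straight(bx(-.0575-.16,0,.052)); sleep(.3)
o=get_obs(); print(o["time"],o["gripper_width"],o["tool_pos"],o["joints"],o["force"],o["torque"])
for n in("side","top"):
    c=camera(n); np.savez(f"{n}1.npz",**c)
    u,v=(450,100)
a=np.load("top1.npz")["image"][190:290,250:390]; b=np.load("side1.npz")["image"][130:260,180:370]
a=cv2.resize(a,None,fx=4,fy=4,interpolation=2); b=cv2.resize(b,(760,520),interpolation=2)
cv2.imwrite("pics/t1.png",a[:,:,::-1]);cv2.imwrite("pics/s1.png",b[:,:,::-1])
E
```

```text
[0.60028537 0.59330643 0.32491323] [ 0.42744979 -0.27989766  0.00350801]
0.023938158302806826 29.99963790178299
8.375 0.023840018465544618 [ 0.37236916 -0.01894771  0.05262965] [-8.16783475e-02  2.01320330e-01  2.22708707e+00 -1.75867458e-05
  7.11477755e-01  1.52147289e+00] [-0.28304522 -0.15635044 -1.41249636] [ 0.00972791  0.19633768 -0.04104925]
```

View pics/t1.png

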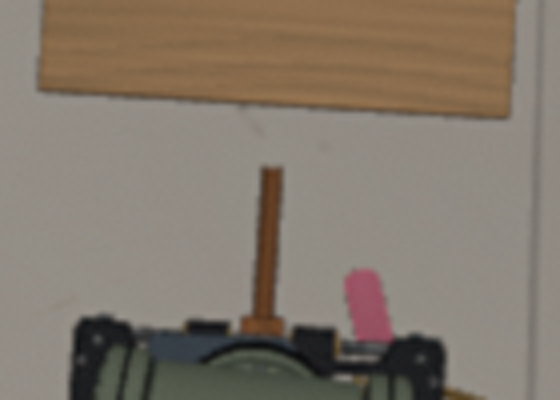

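View pics/s1.png

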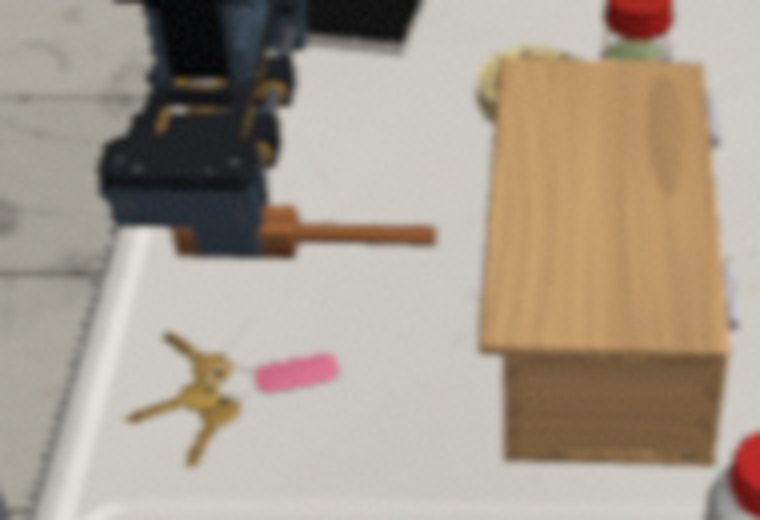

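Top: rod runs from crop (264,318) to the tip at (272,168). Side: rod runs from (300,233) to the tip at (436,236). Now I triangulate the tip.

Run:
```python
from h import *
t=dict(np.load("top1.npz")); s=dict(np.load("side1.npz"))
def ctr(c,reg,axis):
    y0,y1,x0,x1=reg; I=c["image"][y0:y1,x0:x1].astype(int); m=(I[...,0]-I[...,2])>40
    v,u=np.nonzero(m); u=u+x0; v=v+y0
    return cv2.fitLine(np.c_[u,v].astype(np.float32),cv2.DIST_HUBER,0,.01,.01).ravel(),u,v
lt,u,v=ctr(t,(229,266,306,325),0); print("top line",lt,v.min())
ls,u2,v2=ctr(s,(182,196,258,292),0); print("side line",ls,u2.max())
def tri(a,b):
    A=[];B=[]
    for c,p in((t,a),(s,b)):
        o=-c["R"].T@c["t"]; d=c["R"].T@np.linalg.solve(c["mtx"],[*p,1.]);d/=np.linalg.norm(d); M=np.eye(3)-np.outer(d,d);A.append(M);B.append(M@o)
    X=np.linalg.solve(sum(A),sum(B)); return X,proj(t,X)-a,proj(s,X)-b
def onv(v): return (lt[2]+lt[0]/lt[1]*(v-lt[3]),v)
def onu(u): return (u,ls[3]+ls[1]/ls[0]*(u-ls[2]))
tip_t,tip_s=onv(231.4),onu(288.8)
print("tip",tri(tip_t,tip_s))
for z in(.05,.055,.06): print(z,px(t,*tip_t,z)[:2],px(t,*onv(266),z)[:2])
Y=tri(tip_t,tip_s)[0]; q=px(t,*onv(266),Y[2]); print("yaw",np.degrees(np.arctan2(*(Y-q)[[1,0]])))
# z along rod from the side view, with y from top yaw
for u in(262,275,288): 
    best=min(((abs(proj(s,[x,y,z])-onu(u)).sum(),z,x) for z in np.arange(.04,.07,.0005) for x in np.arange(.40,.52,.002) for y in [Y[1]+(x-Y[0])*(Y-q)[1]/(Y-q)[0]])); print(u,best)
print("expected tip",[.37237+.115*ex[0],-.01895+.115*ex[1]], "hole1",bx(-.0575,0,.055))
```

```text
top line [ 7.1445532e-02 -9.9744451e-01  3.1660583e+02  2.4852271e+02] 232
side line [9.997799e-01 2.098010e-02 2.703000e+02 1.878000e+02] 288
tip (array([ 0.48905025, -0.02384412,  0.05817388]), array([-0.05333593, -1.10957624]), array([-1.03485325,  0.05243026]))
0.05 [ 0.48670485 -0.02398393] [ 0.41256566 -0.02092077]
0.055 [ 0.48669446 -0.02401202] [ 0.41289041 -0.0209627 ]
0.06 [ 0.48668406 -0.02404011] [ 0.41321515 -0.02100464]
yaw -2.152504432174314
262 (np.float64(0.11818309369530766), np.float64(0.05800000000000002), np.float64(0.43000000000000005))
275 (np.float64(0.13953757770116226), np.float64(0.05800000000000002), np.float64(0.4600000000000001))
288 (np.float64(0.19785724472924926), np.float64(0.05850000000000002), np.float64(0.4900000000000001))
expected tip [np.float64(0.48731005840360786), np.float64(-0.02266254281796407)] hole1 [ 0.53172997 -0.02404373  0.055     ]
```

```bash
cat >> h.py <<'E'
from plant import *
ZT,DY,LT=.0505,.0013,.1155
def tcp(depth,hy): return bx(-.0575+depth-LT,hy+DY,ZT)
def fx():
    sleep(.1); F=[]
    for _ in range(4): F.append(get_obs()["force"]); sleep(.02)
    return np.mean(F,0)
E
cat > feel.py <<'E'
from h import *
def probe(hy):
    move_straight(tcp(-.015,hy),down(YAW),speed=.12); b=fx()
    push=lambda:-(fx()-b)[:2]@ex
    move_straight(tcp(.012,hy),speed=.05); f=push(); print("in 12mm",f.round(2) if 0 else round(f,2),(fx()-b).round(1))
    if f>2: return "blocked"
    d=.023
    move_straight(tcp(d,hy),speed=.04)
    while (f:=push())<2 and d<.037: d+=.0015; move_straight(tcp(d,hy),speed=.03)
    print("contact",round(d,4),round(f,2),(fx()-b).round(1))
    if d<.0245: return "blocked early"
    move_straight(tcp(d+.0025,hy),speed=.03); f2=push(); print("+2.5mm",round(f2,2),"t",get_obs()["time"])
    if f2-f>4 : return "blank"
    if f2<2: return "nothing"
    return d
for hy in (0,.07,-.07):
    r=probe(hy); print(hy,r)
    if r=="blank": move_straight(tcp(-.015,hy),speed=.1); continue
    break
E
python3 feel.py
```

```text
in 12mm 0.55 [ 0.4  0.1 -0.3]
contact 0.0305 6.01 [-5.4  0.3  2.8]
+2.5mm 5.21 t 13.325
0 0.030500000000000006
```

Run:
```python
from h import *
c0=camera("top")
for d in (.036,.039,.042,.045,.0465):
    move_straight(tcp(d,0),speed=.03); F=fx(); o=get_obs(); print(d,F.round(2),o["tool_pos"].round(4),round(o["time"],2))
    if F[0]<-14: break
sleep(.3)
c=camera("top"); P=cloud(c); print("front lid z",np.median(P[200:208,300:340,2]), o["gripper_width"])
cv2.imwrite("pics/t2.png",cv2.resize(c["image"][120:290,240:400],(640,600) if 0 else (560,595),interpolation=2)[:,:,::-1])
```

```text
0.036 [-5.67 -0.54  2.22] [ 0.451  -0.0201  0.0502] 13.79
0.039 [-6.09 -0.07  2.1 ] [ 0.4534 -0.0201  0.0501] 14.21
0.042 [-7.57 -0.11  1.79] [ 0.4558 -0.0202  0.0499] 14.62
0.045 [-8.05  0.2   3.13] [ 0.4584 -0.0203  0.0499] 15.04
0.0465 [-9.15  0.17  3.57] [ 0.4597 -0.0203  0.0499] 15.46
front lid z 0.15066458602691774 0.023644247852898696
```

View pics/t2.png

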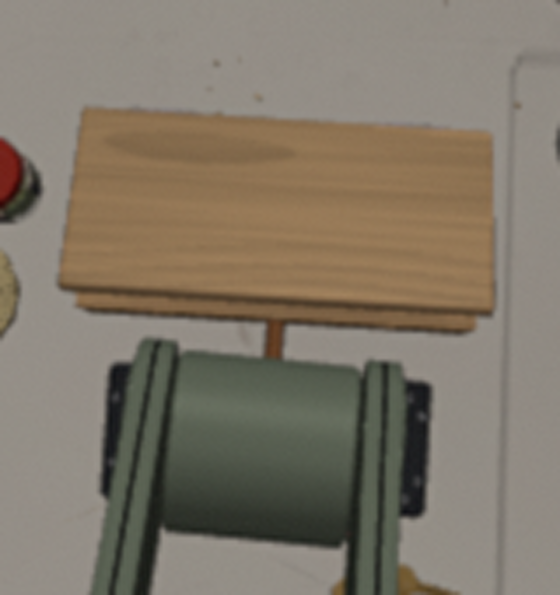

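The lid's front edge has risen to z≈0.15 (crop row ~300), so the middle hole had the catch. Next I retract, lay the dowel down in its old place, and check IK for the lid swing.

```bash
cat >> h.py <<'E'
HG=bx(.0575,0,.085)
def tilt(a): # tool z tilted a from straight down towards box +x, tool y horizontal
    z=np.array([*(np.sin(a)*ex),-np.cos(a)]); y=np.array([*-ey,0.]); return np.c_[np.cross(y,z),y,z]
def lidpt(th,r,off): # point off mm in front of lid underside at radius r
    a=-r*np.cos(th)-off*np.sin(th); h=r*np.sin(th)-off*np.cos(th)
    return HG+np.array([*(a*ex),h])
E
python3 - <<'E'
from h import *
move_straight(tcp(-.03,0),speed=.12)
R=down(np.radians(-23.4)); g=np.array([.42,-.27,0])
movep(tcp(-.04,0)+[0,0,.05],down(YAW))
movep(g+[0,0,.10],R); move_straight(g+[0,0,.006],speed=.12); print(fx(),get_obs()["tool_pos"])
gripper_open(); move_straight(g+[0,0,.12],speed=.2); clamp()
print(get_obs()["time"])
for a in (1.1,1.3,1.45,1.57):
    T=tilt(a); print(a,[None if (q:=solve_ik(p,T)) is None else q.round(2).tolist() for p in (bx(-.16,0,.125),lidpt(.5,.118,.02),lidpt(1.1,.118,.02),lidpt(1.8,.118,.016))])
c=camera("top"); P=cloud(c); print("lid z",np.median(P[200:208,300:340,2]))
c2=camera("side"); cv2.imwrite("pics/s3.png",c2["image"][80:,120:560][:,:,::-1])
E
```

```text
[ 0.32121284 -0.40650545 -0.56554356] [ 0.42052799 -0.27030677  0.00676809]
22.1917
1.1 [None, None, [-0.1, 0.2, 2.49, 3.04, 0.65, -1.52], [-0.08, 0.25, 2.29, 3.05, 0.5, -1.51]]
1.3 [None, None, None, [-0.09, 0.37, 2.42, 3.08, 0.94, -1.55]]
1.45 [None, None, None, [-0.09, 0.5, 2.48, 3.08, 1.29, -1.56]]
1.57 [None, None, None, [-0.09, 0.62, 2.51, 3.08, 1.56, -1.57]]
lid z 0.15058926726356853
```

View pics/s3.png

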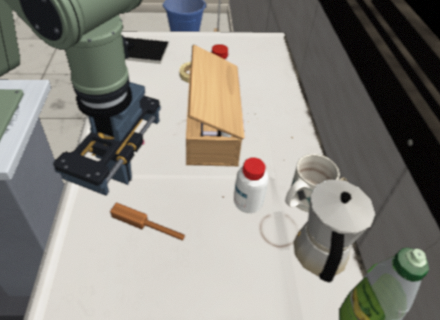

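The side view shows the lid raised and the dowel lying flat at its old place (crop 110-185, 210-237). With the tool level the arm can't reach, so I'll check a tilted tool.

```bash
cat >> h.py <<'E'
def T(th,a,r=.115,h=.016): 
    n=np.array([*(np.cos(a)*ex),np.sin(a)]); return lidpt(th,r,0)-h*n
E
python3 - <<'E'
from h import *
for a in (.6,.7,.8,.9,1.0):
    R=tilt(a); 
    P=[T(.45,a)+np.r_[-.09*ex,-.0]]+[T(t,a) for t in (.45,.8,1.2,1.5,1.85)]
    print(a,P[1].round(3),P[-1].round(3));
    for p in P: q=solve_ik(p,R); print("   ",None if q is None else q.round(2).tolist())
E
```

```text
0.6 [ 0.53  -0.024  0.126] [ 0.665 -0.028  0.187]
    [-0.11, -0.01, 2.43, 0.32, 0.13, 1.19]
    [-0.09, 0.13, 2.27, 0.21, 0.15, 1.32]
    [-0.08, 0.11, 2.17, 0.11, 0.26, 1.42]
    [-0.08, 0.14, 2.06, 0.08, 0.34, 1.46]
    [-0.07, 0.18, 1.99, 0.06, 0.38, 1.48]
    [-0.07, 0.24, 1.91, 0.06, 0.39, 1.49]
0.7 [ 0.531 -0.024  0.125] [ 0.666 -0.028  0.185]
    [-0.11, -0.0, 2.51, 2.45, 0.08, -0.94]
    [-0.09, 0.14, 2.35, 2.4, 0.06, -0.87]
    [-0.09, 0.11, 2.26, 0.42, 0.09, 1.11]
    [-0.08, 0.13, 2.15, 0.18, 0.17, 1.35]
    [-0.08, 0.17, 2.07, 0.14, 0.21, 1.4]
    [-0.07, 0.23, 2.0, 0.12, 0.22, 1.42]
0.8 [ 0.532 -0.024  0.124] [ 0.667 -0.028  0.184]
    [-0.12, 0.03, 2.59, 2.91, 0.29, -1.41]
    [-0.1, 0.16, 2.43, 2.96, 0.25, -1.43]
    [-0.09, 0.12, 2.34, 2.78, 0.12, -1.25]
    None
    None
    None
0.9 [ 0.533 -0.024  0.122] [ 0.668 -0.028  0.183]
    None
    [-0.1, 0.2, 2.51, 3.02, 0.47, -1.51]
    [-0.09, 0.15, 2.41, 2.99, 0.32, -1.46]
    [-0.09, 0.15, 2.3, 2.94, 0.21, -1.4]
    [-0.08, 0.18, 2.23, 2.91, 0.17, -1.37]
    [-0.08, 0.24, 2.15, 2.91, 0.16, -1.37]
1.0 [ 0.535 -0.024  0.122] [ 0.67  -0.029  0.182]
    None
    [-0.1, 0.27, 2.58, 3.05, 0.72, -1.54]
    [-0.1, 0.2, 2.49, 3.03, 0.55, -1.51]
    [-0.09, 0.18, 2.38, 3.02, 0.42, -1.49]
    [-0.09, 0.21, 2.3, 3.02, 0.37, -1.49]
    [-0.08, 0.27, 2.23, 3.03, 0.35, -1.49]
```

Run:
```python
from h import *
a=.55; R=tilt(a)
movep(T(.45,a)+np.r_[-.09*ex,0],R); b=fx(); print(get_obs()["joints"].round(2))
move_straight(T(.42,a),speed=.06); print((fx()-b).round(1))
for t in (.55,.7,.85,1.0,1.15,1.3,1.4,1.5,1.6,1.7,1.8,1.87):
    move_straight(T(t,a),speed=.06); f=get_obs()["force"]-b; print(t,f.round(1))
    if np.linalg.norm(f)>25: print("stop");break
c=camera("side"); cv2.imwrite("pics/s4.png",cv2.resize(c["image"][60:300,180:480],(750,600))[:,:,::-1]); print(get_obs()["time"])
```

```text
[-0.1  -0.01  2.39  0.17  0.22  1.35]
[0.3 0.4 0.1]
0.55 [-1.4 -1.1 -1.7]
0.7 [-0.  -0.1 -1.1]
0.85 [-1.8 -0.7 -0.2]
1.0 [-1.1  0.1 -0.7]
1.15 [-0.3  0.3 -0.9]
1.3 [-0.3 -0.3 -1.5]
1.4 [-0.4 -0.9 -0.6]
1.5 [ 0.2  0.  -0.6]
1.6 [-0.5  0.1 -0.8]
1.7 [-1.  -0.5 -1.3]
1.8 [-0.5 -0.6 -0. ]
1.87 [ 0.6 -0.2  0.1]
29.8417
```

View pics/s4.png

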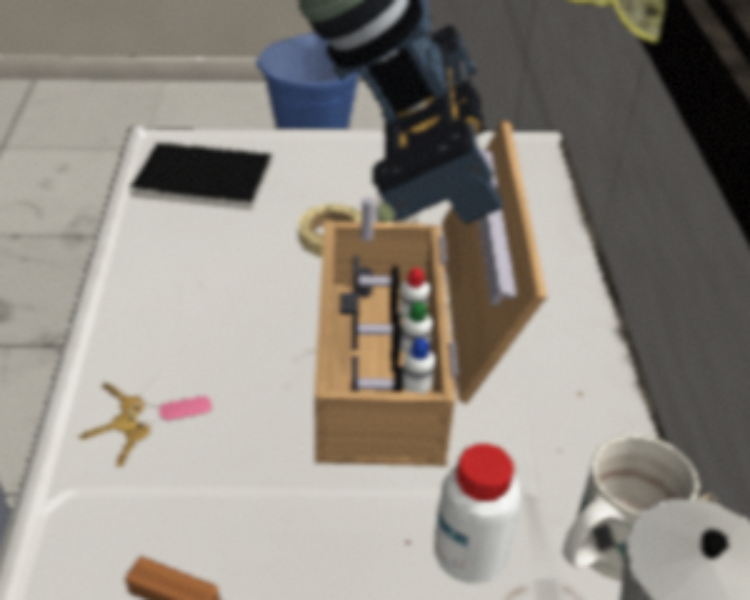

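The lid now leans back beyond upright: its top edge is at crop (505,125)-(545,297) and its base at (465,397). I'll back off, let it settle, check and hand in.

Run:
```python
from h import *
p=get_obs()["tool_pos"]; move_straight(p+np.r_[-.12*ex,.06],speed=.12); sleep(3.5)
c=camera("top"); d=camera("side"); print(get_obs()["time"])
P=cloud(d); m=(P[...,2]>.17)&(P[...,2]<.23)&(P[...,0]>.62)&(P[...,0]<.72)&(abs(P[...,1]+.026)<.12); print("lid top pts",m.sum(),P[m].mean(0),P[m].max(0))
a=c["image"][100:300,190:480]; cv2.imwrite("pics/end.png",cv2.resize(a,(725,500))[:,:,::-1])
```

```text
34.7083
lid top pts 1373 [ 0.68476946 -0.0411411   0.18738362] [0.70580501 0.0935197  0.20277345]
```

View pics/end.png

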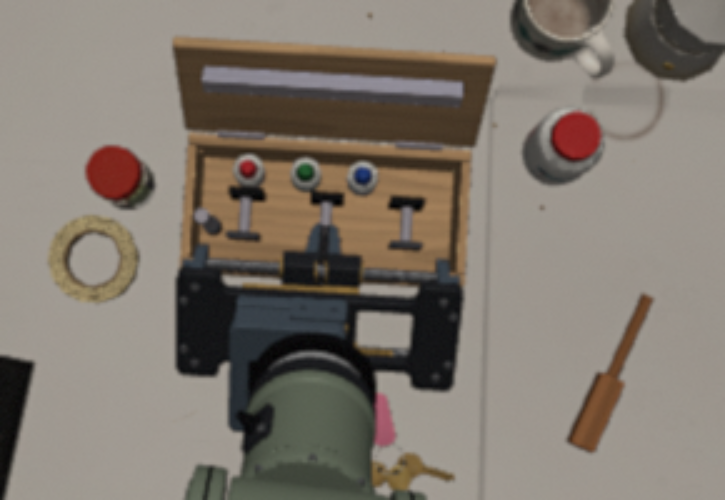

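The lid stays open at its stop (crop y 40-140), the dowel lies clear of the box at (570-650, 295-450), and the bystanders are where they were.

```bash
python3 -c "
from plant import *
print(sign_off())"
```

```text
the job is handed in; nothing more can be done
None
```

The job is handed in: the catch was behind the middle hole, the lid stands open at its stop by itself, the dowel lies on the worktop clear of the box, and the final picture shows the bottle, jar and tape roll where they were.

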